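# Load a steel bar in a cross-drilling jig, home against its stop

### The job

Take the steel bar (not the brass one) out of the wooden rack and lay it in the open part of the drilling jig's V-groove, then slide it along the groove under the drill plate until its end touches the white stop pad. Press it home against the pad gently but surely for a moment, without ramming it, and leave it lying in the groove, touching the pad. Leave the brass bar and the other things on the bench where they are.

Things in the scene. Friction and masses are not known exactly. Their poses are not given: they have to be found in the camera images.
- bar: Bright grey steel bar, a plain cylinder of 20 mm diameter and 120 mm length, about 0.3 kg (0.24 to 0.38). Origin at its middle, on its axis; x runs along the bar (both ends alike); it may have rolled about x. It starts lying level in one of the two places of the wooden rack.
- bar_end_a (a point): Centre of the bar's end face at its +x end (60 mm from the origin).
- bar_end_b (a point): Centre of the bar's end face at its -x end.
- brass_bar: Yellow brass bar, otherwise the same size as the steel bar, in the rack's other place, parallel to it. To be left alone.
- groove (a point): Point on the jig at the jig's x = 0, y = 0 and 47 mm above the jig's underside: where the axis of a seated 20 mm bar runs. Axes as the jig's: x along the groove towards the stop.
- screwdriver: Screwdriver with a red handle, 160 mm long, lying on the bench beyond the work. To be left alone.
- plate: Dark steel plate 70 x 150 x 6 mm with six drilled holes, lying flat on the bench beyond the work. To be left alone.
- oil_can: Green can, 60 mm diameter, 110 mm tall, standing on the bench beyond the work; origin at the centre of its underside. To be left alone.
- rack: Fixed plywood rack; origin at the centre of its underside. Board 110 (x) x 170 (y) x 12 mm. The bars lie along x at y = +42 and -42 mm, axes 54 mm above the bench, each in two V-notches at x = -40 and +40 mm (10 mm thick, 36 mm wide, tops 53 mm high). Between them 70 mm of the bar is free to grip from above, with 42 mm clear below its axis.
- jig: Fixed cross-drilling jig; origin on the bench under the groove, x along the groove towards the stop, z up. Dark base 265 x 84 x 12 mm (x -135 to +130). Blue block 40 mm wide, x -130 to +58 mm, top 40 mm high, with a 120-degree V-groove 4.5 mm deep along y = 0, its -x end open. A seated bar's axis is 47 mm above the bench, 7 mm above the block's top. Friction takes 1 to 3.5 N of a push on the bar.
- drill_plate (a point): Centre of the drill plate's top face, at the jig's x = +37.5 mm, z = 71 mm. The plate, 35 x 64 x 10 mm with an 11 mm hole, bridges the groove from jig x = +20 to +55 mm on two side cheeks (screw heads to 75 mm high); its underside clears a seated bar by 4 mm, so the bar must be laid at jig x below +20 mm and slid under it.
- stop_middle (a point): Fixed point at jig x = +75 mm on the bar's line: the middle of the stop's range, NOT the stop. A red post (top 62 mm high) on the base carries a white round pad (18 mm) facing the bar; its face is set anew each time, anywhere from jig x = +65 to +85 mm: see or feel for it. The pad is sprung, giving 1 mm per 4 N, up to 5 mm, and damped: each 10 mm/s adds 2 N. Back off slowly.
There are look-alikes about, which are no part of the job. Of the things shaped like the bar, the grey one is meant.

How it is judged:
By the outcome, as a careful person would: the job done as asked, in the order asked, and still so for the second after the job is handed in, with the robot touching nothing.
It also fails if it takes over 58 s, if anything falls off the work surface, if the arm or the gripper's body presses on something with over 40 N, if the wrist force passes 120 N, or if a joint passes its speed limit or range.

### The arm

A 7-joint arm with a two-finger parallel gripper is mounted at the origin on the work surface. World frame = base frame: x ahead of the robot, y to its left, z up, the work surface at z = 0. Lengths are in m, angles in degrees, forces in N, time in s.
With the tool pointing down it reaches from about 0.425 to 0.825 m from the base axis. Payload 3.6 kg.
Tool frame: the origin (TCP) lies midway between the tips of the shut fingers; the grasp point (between the pads) lies 19 mm behind it; y points along the fingers, z is the direction in which the jaws open and shut, and the axes are right-handed (so a half turn about y gives the same grasp; the last joint's range is limited). The gripper opens to 85 mm and grips with 20 to 120 N. Pads are 22 mm wide; open, the fingers measure 114 mm over their backs; the gripper's body (76 mm by 85 mm) begins 54 mm behind the grasp point. The pads swing forward as they close: fully open they stand 13 mm farther back than shut.
Start: joints at [65.575, 35.231, -0.722, 81.555, 0.464, 63.22, -2.315], TCP at [0.253, -0.599, 0.231] pointing down, gripper open.
Joint ranges: [-178.69, 178.69], [-17.37, 117.87], [-77.05, 75.6], [15.02, 138.74], [-78.02, 258.01], [0.78, 113.62], [-162.83, 162.83]. Speed limits (degrees/s): [159.86, 159.86, 180, 180, 180, 180, 180].

### API

Orientations are given as [roll, pitch, yaw] about the fixed x, y, z axes, in that order (R = Rz(yaw) Ry(pitch) Rx(roll)).
In Python, from cell import ctrl, imaging, nets gives the robot as it stands.
- The arm moves only by the shell command python3 -m jog 'ROWS' [FORCE]. ROWS is JSON, a list of rows, each a list of 5 numbers: the shift along the tool's x, y, z in m, then the turn about the tool's y in degrees, then the opening, from 0 (shut) to 1 (fully open). A call has 1 to 5 rows; each row is the pose to reach, as a shift and turn from the pose measured when the call began, along the tool's axes at that moment; what a row does not reach only later rows make up. A row lasts 1/12 s, in which the tool goes at most 41.7 mm and 7.16 degrees, less where a joint would pass 70% of its speed; a pose out of reach is approached as far as the arm can. A call with a gripper value outside its range is refused whole. The fingers move at their own pace and stop on an object; FORCE is the grip in N (left out, the last holds). Time passes only in rows, so rows that repeat a pose let the fingers close. It gives the time, the measured TCP pose, the force and the opening at its end, in the units of the state.
- ctrl.get_obs(): the state, without advancing time (a new reading comes with each control period).
- imaging.read_camera(name): name is "side" or "top" or "wrist"; returns a dict with "image" (420x560x3 uint8, red, green, blue), "depth" (420x560 float32, m along the optical axis (not along the pixel's ray), 0 where there is no reading), "fov_y" (degrees; the focal length in pixels is half the picture's height over the tangent of half this angle, whatever the lens; pixels are square), "cx", "cy" (the principal point, pixels), "xyz" and "rotation" of the camera in the world; the wrist camera has in their place "mount" (4x4, takes a point from camera to tool coordinates, whose origin is the TCP and whose axes are the tool frame's). Camera axes: x right, y up, looking along -z (the intrinsics and any distortion apply to the point x, -y, -z); pixel columns grow to the right and rows downward; lengths in m; the calibration is good to about 2 mm. A picture is of the moment at which its call begins: read the wrist's pose just before it.
- ctrl.sign_off(): hands the job in, once; it reports no verdict.
Trained networks look in the newest picture that a camera, given by its name, has taken for a name from the list of things; names that differ only in an ending like _2 or _b are one class to them, and where a whole thing is asked for, a point or a joint stands for the part that bears it (a point fixed in the world has none). Each returns a list of dicts, best first, with "confidence" (0 to 1); they miss things now and then, are a little off and sometimes report something else, mostly with a low value. They report only what shows in the picture. A call takes as long as a camera call. They do not tell look-alikes from the thing itself.
- nets.cut_out(query, camera): "region" (420x560 bool, what is visible of it) and "box" ([left, top, width, height] in pixels, round what is visible of it).
- nets.mark_of(query, camera): "xy" ([column, row] in pixels: a listed point, or the origin of a listed thing).
The state is a dict: "time_s": time; "joint_positions": joint angles; "qd": joint speeds; "joint_torque": joint torques, N m; "eef_pos": TCP position; "eef_rot": TCP orientation; "ft_force": force on the tool from outside, world axes, zero at the start; "wrist_torque": the same for the moment, N m; "grip_width": finger opening in m.
Only numpy, scipy, OpenCV 4.12 (cv2) and the standard library are available. Lean on these libraries where they do the work, as an engineer would, in place of code of your own. Each camera call takes 0.05 s, during which the arm holds its last target. There are 200 camera calls.

## Working session

There is one attempt and no reset: what is moved stays moved. The work goes in short steps, Python scripts to look and compute and a shell command to move; the robot and the scene stay as the last step left them, time stands still between calls to the robot, and variables do not carry over. Pictures are saved under pics/ and viewed, about 8 in all and at most 12, crops included, and the job is handed in when it is done.

```bash
ls; mkdir -p pics; cat > h.py <<'E'
import numpy as np, cv2
from scipy.spatial.transform import Rotation as R
from cell import ctrl, imaging, nets
def cam(name):
    o=ctrl.get_obs(); c=imaging.read_camera(name)
    if 'mount' in c:
        T=np.eye(4); T[:3,:3]=R.from_euler('xyz',o['eef_rot'],degrees=True).as_matrix(); T[:3,3]=o['eef_pos']
        c['T']=T@np.array(c['mount'])
    else:
        T=np.eye(4); r=np.array(c['rotation']); 
        T[:3,:3]=r if r.shape==(3,3) else R.from_euler('xyz',r,degrees=True).as_matrix()
        T[:3,3]=c['xyz']; c['T']=T
    c['f']=210/np.tan(np.radians(c['fov_y']/2)); return c
def pts(c,u,v,z=None):
    "world pts from pixels with depth, or on plane z"
    u=np.asarray(u,float);v=np.asarray(v,float)
    d=np.stack([(u-c['cx'])/c['f'],-(v-c['cy'])/c['f'],-np.ones_like(u)],-1)
    Rm,t=c['T'][:3,:3],c['T'][:3,3]
    w=d@Rm.T
    if z is None: s=c['depth'][np.round(v).astype(int),np.round(u).astype(int)]
    else: s=(z-t[2])/w[...,2]
    return t+w*np.asarray(s)[...,None]
def proj(c,p):
    q=(np.asarray(p)-c['T'][:3,3])@c['T'][:3,:3]
    return np.stack([c['cx']+c['f']*q[...,0]/-q[...,2], c['cy']-c['f']*q[...,1]/-q[...,2]],-1)
def save(c,n): cv2.imwrite('pics/'+n+'.png',c['image'][...,::-1])
E
python3 - <<'E'
from h import *
o=ctrl.get_obs(); print(o)
for n in ['side','top']:
    c=cam(n); save(c,n+'0'); print(n,{k:v for k,v in c.items() if k not in('image','depth','T')})
    for q in ['bar','brass_bar','rack','jig','groove','drill_plate','stop_middle']:
        for m in nets.mark_of(q,n)[:3]:
            u,v=m['xy']; 
            print(q,np.round(m['xy'],1),round(m['confidence'],2), pts(c,[min(u,559)],[min(v,419)])[0].round(3))
E
cd pics; python3 -c "
import cv2,numpy as np
a=cv2.imread('side0.png');b=cv2.imread('top0.png')
cv2.imwrite('both0.png',cv2.resize(np.vstack([a,b]),None,fx=.71,fy=.71))"
```

```text
pics
{'time_s': 0.0, 'joint_positions': array([65.574352  , 35.29076083, -0.72426781, 81.64260232,  0.46548741,
       63.22011213, -2.31467176]), 'qd': array([ 0.02490047, -0.04094322, -0.06603936, -0.10881476,  0.01145604,
        0.02784376, -0.01787698]), 'joint_torque': array([-1.06121790e-04, -4.69222498e+01,  2.59120250e-01, -1.71034867e+01,
        9.88388958e-03,  9.68229695e-03,  8.87364166e-06]), 'eef_pos': array([ 0.25271737, -0.59801337,  0.23011358]), 'eef_rot': array([-9.01505555e+01, -2.66948913e-03, -1.57087009e+02]), 'ft_force': array([ 0.72508173, -0.05858421,  0.26638517]), 'wrist_torque': array([ 0.02324848,  0.01508505, -0.03973128]), 'grip_width': 0.08540909756820024}
side {'fov_y': 49.5796969753267, 'cx': 279.46857537997784, 'cy': 208.3187119626519, 'xyz': array([0.17618342, 0.66074653, 0.60000636]), 'rotation': array([ 5.45678961e+01,  1.44841655e-01, -1.49121160e+02]), 'f': np.float64(454.6931982906995)}
bar [377.  164.7] 0.69 [ 0.483 -0.334  0.017]
bar [355.6 173.9] 0.61 [ 0.486 -0.193  0.062]
bar [416.2 206.7] 0.55 [ 0.341 -0.208  0.013]
brass_bar [334.7 1
[... 376 characters left out ...]
54, 'cy': 208.92052998448392, 'xyz': array([0.31355529, 0.01026989, 1.19512525]), 'rotation': array([ 12.59906208,  -0.27059788, -89.17658408]), 'f': np.float64(512.9248448191313)}
bar [376.3 240.9] 0.7 [ 0.497 -0.194  0.058]
bar [438.7 251.4] 0.63 [ 0.481 -0.344  0.022]
bar [382.8 216. ] 0.6 [ 0.553 -0.208  0.068]
brass_bar [341.  236.5] 0.77 [ 0.505 -0.114  0.062]
rack [360.5 242.3] 0.57 [ 0.501 -0.165  0.012]
jig [189.5 243. ] 0.85 [0.489 0.228 0.038]
jig [206.5 142.4] 0.57 [0.743 0.206 0.006]
groove [187.8 239.3] 0.91 [0.498 0.232 0.04 ]
drill_plate [167.  237.4] 0.61 [0.502 0.28  0.038]
stop_middle [153.5 234. ] 0.61 [0.513 0.318 0.011]
stop_middle [166.5 234.3] 0.33 [0.509 0.281 0.039]
```

View pics/top0.png

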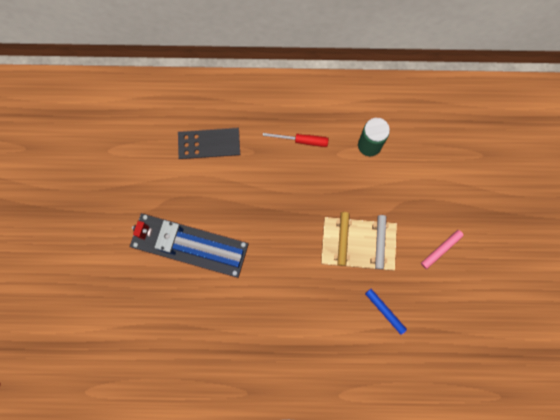

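The top view shows two bars in the rack (360,243): brass at (343,238) and grey at (381,241). On the bench there is a pink rod at (442,249) and a blue rod at (386,311). The grey one in the rack fits "bright grey steel bar". The jig runs from its stop at (140,230) to its open end at about (243,262). Next I'll confirm in an enlarged crop and measure.

```bash
python3 - <<'E'
from h import *
c=cam('top'); I=c['image']
a=cv2.resize(I[205:275,320:475],None,fx=5,fy=4,interpolation=cv2.INTER_CUBIC)
a=cv2.resize(I[200:340,320:475],(465,420),interpolation=cv2.INTER_CUBIC)
b=cv2.resize(I[205:285,120:260],(735,420),interpolation=cv2.INTER_CUBIC)
b=cv2.resize(b,(330,189)) if 0 else b
x=np.zeros((600,800,3),np.uint8); x[:250,:277]=cv2.resize(a,(277,250)); x[252:,:600]=cv2.resize(b,(600,348))
cv2.imwrite('pics/crop1.png',x[...,::-1])
v,u=np.mgrid[0:420,0:560]; P=pts(c,u,v)
def line(m,z):
    p=pts(c,u[m],v[m],z)[:,:2]; ctr=p.mean(0); w,V=np.linalg.eigh(np.cov((p-ctr).T)); d=V[:,1]; t=(p-ctr)@d
    mid=ctr+d*(t.min()+t.max())/2
    print(m.sum(),'ctr',mid.round(4),'yaw',np.degrees(np.arctan2(d[1],d[0])).round(1),'len',np.ptp(t).round(3),'w',np.ptp((p-ctr)@V[:,0]).round(3)); return mid,d
for q in ['bar','brass_bar','jig']:
    for k in nets.cut_out(q,'top')[:4]:
        print(q,k['box'],round(k['confidence'],2)); z=P[...,2][k['region']]; print(' z',np.percentile(z[z>-1],[5,50,95]).round(3)); 
        line(k['region'],0.058 if q!='jig' else 0.012)
hsv=cv2.cvtColor(I,cv2.COLOR_RGB2HSV)
blue=(hsv[...,0]>100)&(hsv[...,0]<130)&(hsv[...,1]>120)&(u<260)&(u>120)&(v>200)&(v<290)
print('blue block');line(blue,0.04)
E
```

```text
bar [418.7, 231.3, 44.6, 39.3] 0.82
 z [0.011 0.019 0.024]
441 ctr [ 0.4817 -0.3399] yaw 131.4 len 0.12 w 0.021
bar [373.4, 214.7, 13.3, 53.8] 0.76
 z [0.058 0.064 0.068]
416 ctr [ 0.4969 -0.203 ] yaw 175.0 len 0.117 w 0.02
bar [368.4, 290.6, 35.6, 45.8] 0.64
 z [0.004 0.019 0.024]
473 ctr [ 0.3442 -0.2105] yaw -138.0 len 0.112 w 0.022
brass_bar [335.8, 208.4, 17.2, 57.2] 0.79
 z [0.015 0.063 0.068]
521 ctr [ 0.5036 -0.12  ] yaw 175.5 len 0.123 w 0.024
brass_bar [127.8, 209.4, 120.3, 69.0] 0.55
 z [0.009 0.017 0.072]
3849 ctr [0.4827 0.2262] yaw 75.9 len 0.258 w 0.084
jig [129.1, 209.7, 120.5, 66.1] 0.98
 z [0.009 0.017 0.072]
3877 ctr [0.4899 0.2345] yaw 75.6 len 0.267 w 0.087
blue block
736 ctr [0.4757 0.1863] yaw 74.7 len 0.158 w 0.062
```

View pics/crop1.png

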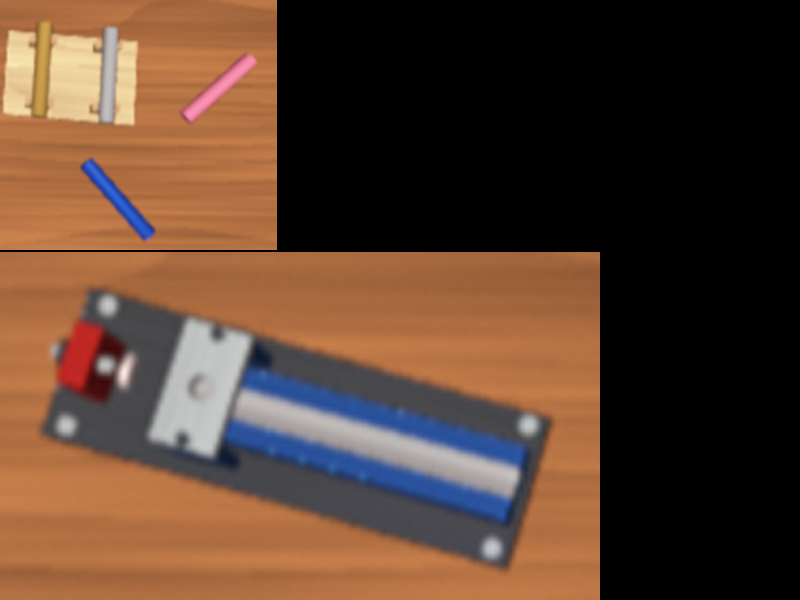

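Confirmed: the crop shows the grey bar at full-frame pixel (381,241), right-hand in the rack. The jig groove is empty, and the white pad is visible by the red post at full-frame (149,232). I'll go above the bar, gripping about 20 mm towards the end away from the stop.

```bash
cat >> h.py <<'E'
def todo(p,yaw):
    o=ctrl.get_obs(); M=R.from_euler('xyz',o['eef_rot'],degrees=True).as_matrix()
    cur=np.degrees(np.arctan2(M[1,0],M[0,0]))
    print('t',round(o['time_s'],2),'pos',o['eef_pos'].round(4),'rot',o['eef_rot'].round(1),'shift',((np.array(p)-o['eef_pos'])@M).round(4),'turn',round((cur-yaw+180)%360-180,1),'F',o['ft_force'].round(1),'w',o['grip_width'].round(3))
E
python3 -m jog '[[-0.033,0,-0.0255,0,1],[-0.066,0,-0.051,0,1],[-0.099,0,-0.0765,0,1],[-0.132,0,-0.102,0,1],[-0.165,0,-0.1275,0,1]]'
python3 -m jog '[[-0.033,0,-0.0255,0,1],[-0.066,0,-0.051,0,1],[-0.099,0,-0.0765,0,1],[-0.132,0,-0.102,0,1],[-0.165,0,-0.1275,0,1]]'
python3 -c "
from h import *
todo([.477,-.201,.2],175)"
```

```text
time_s: 1.42
eef_pos: [0.356, -0.4155, 0.2315]
eef_rot: [-90.0, 0.0, -157.1]
ft_force: [0.2, -0.4, -0.1]
grip_width: 0.0853
time_s: 1.83
eef_pos: [0.4582, -0.2339, 0.232]
eef_rot: [-89.9, 0.1, -157.1]
ft_force: [0.7, 0.2, 0.0]
grip_width: 0.0856Traceback (most recent call last):
  File "<string>", line 3, in <module>
    todo([.477,-.201,.2],175)
    ~~~~^^^^^^^^^^^^^^^^^^^^^
  File "h.py", line 30, in todo
    print('t',round(o['time_s'],2),'pos',o['eef_pos'].round(4),'rot',o['eef_rot'].round(1),'shift',((np.array(p)-o['eef_pos'])@M).round(4),'turn',round((cur-yaw+180)%360-180,1),'F',o['ft_force'].round(1),'w',o['grip_width'].round(3))
                                                                                                                                                                                                                ^^^^^^^^^^^^^^^^^^^^^
AttributeError: 'float' object has no attribute 'round'
```

```bash
sed -i "s/o\['grip_width'\].round(3)/round(o['grip_width'],4)/" h.py
python3 -m jog '[[-0.015,0.015,-0.012,7,1],[-0.030,0.03,-0.023,14,1],[-0.030,0.03,-0.023,21,1],[-0.030,0.03,-0.023,28,1],[-0.030,0.03,-0.023,28,1]]'
python3 - <<'E'
from h import *
c=cam('wrist'); save(c,'w1')
v,u=np.mgrid[0:420,0:560]; P=pts(c,u,v)
for k in nets.cut_out('bar','wrist')[:4]:
    m=k['region']; p=P[m]; p=p[c['depth'][m]>0]
    print(k['box'],round(k['confidence'],2),c['image'][m].mean(0).round(),'z',np.percentile(p[:,2],[5,50,98]).round(4))
    q=p[(p[:,2]>.045)]
    if len(q)<50: continue
    q=pts(c,u[m],v[m],.055)[:,:2]; ct=q.mean(0); w,V=np.linalg.eigh(np.cov((q-ct).T)); d=V[:,1];t=(q-ct)@d
    print(' mid',(ct+d*(t.min()+t.max())/2).round(4),'yaw',np.degrees(np.arctan2(d[1],d[0])).round(2),'len',np.ptp(t).round(4))
todo([.477,-.201,.2],175)
E
```

```text
time_s: 2.25
eef_pos: [0.4773, -0.2004, 0.2018]
eef_rot: [-89.9, 0.1, 174.8]
ft_force: [0.2, -0.2, -0.5]
grip_width: 0.0856
[371.6, 109.0, 109.1, 100.7] 0.78 [217. 118. 140.] z [0.0101 0.0177 0.0202]
[255.0, 97.6, 28.9, 145.6] 0.68 [172. 165. 158.] z [0.0555 0.0622 0.0646]
 mid [ 0.4956 -0.2018] yaw 175.84 len 0.1233
[253.6, 259.4, 86.6, 83.3] 0.58 [ 42.  84. 164.] z [0.0088 0.0177 0.0204]
t 2.35 pos [ 0.4771 -0.2011  0.2021] rot [-8.990e+01  1.000e-01  1.751e+02] shift [ 0.0001  0.0021 -0.0001] turn 0.1 F [ 0.5 -0.4  0.2] w 0.0857
```

View pics/w1.png

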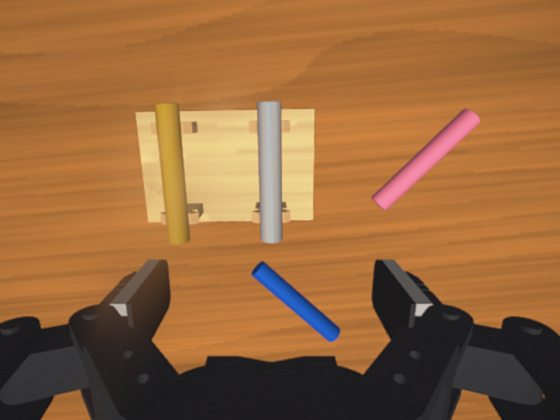

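The wrist view shows the grey bar at (270,170) in the rack, the brass bar at (172,173), and the pink and blue rods off the rack. The bar's middle is at (0.4956,-0.2018) with yaw about 175.6, so the pose is good. Descending to grip.

```bash
python3 -m jog '[[0,0.035,0,0,1],[0.0005,0.07,-0.0008,-0.5,1],[0.0005,0.1,-0.0008,-0.5,1],[0.0005,0.13,-0.0008,-0.5,1],[0.0005,0.1525,-0.0008,-0.5,1]]'
python3 -m jog '[[0,0,0,0,0.5],[0,0,0,0,0.4],[0,0,0,0,0.35],[0,0,0,0,0.3],[0,0,0,0,0.3]]' 50
python3 - <<'E'
from h import *
todo([.4767,-.2003,.0495],175.6)
c=cam('wrist'); save(c,'w2')
E
```

```text
time_s: 2.77
eef_pos: [0.4762, -0.2007, 0.0478]
eef_rot: [-90.0, 0.0, 175.7]
ft_force: [0.1, -1.1, -0.4]
grip_width: 0.0852
time_s: 3.18
eef_pos: [0.4774, -0.2013, 0.0495]
eef_rot: [-89.9, 0.2, 175.7]
ft_force: [0.3, 0.1, 0.7]
grip_width: 0.0262
t 3.18 pos [ 0.4774 -0.2013  0.0495] rot [-89.9   0.2 175.7] shift [ 0.0008  0.     -0.0009] turn 0.1 F [0.3 0.1 0.7] w 0.0262
```

View pics/w2.png

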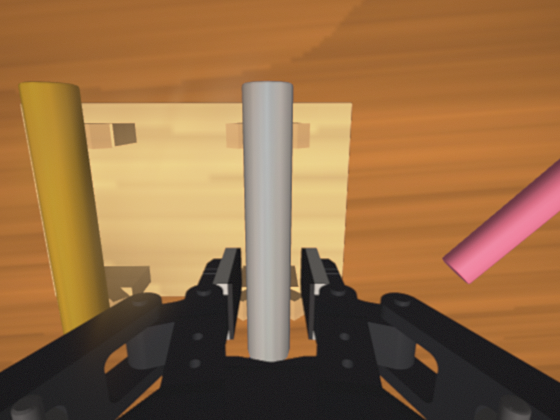

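The bar (267,220) lies between the pads (229 and 313), about 1 mm off centre towards the brass side. I'll correct that, then close and lift.

```bash
python3 -m jog '[[0,0,-0.001,0,0.3],[0,0,-0.001,0,0.15],[0,0,-0.001,0,0.1],[0,0,-0.001,0,0.1],[0,0,-0.001,0,0.1]]' 60
python3 -m jog '[[0,0,0,0,0.1],[0,-0.005,0,0,0.1],[0,-0.01,0,0,0.1],[0,-0.015,0,0,0.1],[0,-0.02,0,0,0.1]]'
python3 -m jog '[[0,-0.03,0,0,0.1],[0,-0.06,0,0,0.1],[0,-0.09,0,0,0.1],[0,-0.09,0,0,0.1]]'
python3 - <<'E'
from h import *
c=cam('wrist'); save(c,'w3')
for n in ['wrist']:
    v,u=np.mgrid[0:420,0:560]; P=pts(c,u,v)
    for k in nets.cut_out('bar','wrist')[:2]:
        m=k['region']; print(k['box'],round(k['confidence'],2),c['image'][m].mean(0).round())
o=ctrl.get_obs(); tool=R.from_euler('xyz',o['eef_rot'],degrees=True).as_matrix()
todo([.4767,-.2003,.16],175.6)
E
```

```text
time_s: 3.65
eef_pos: [0.478, -0.2001, 0.0506]
eef_rot: [-89.9, 0.3, 175.7]
ft_force: [-1.1, -0.2, 6.0]
grip_width: 0.0175
time_s: 4.07
eef_pos: [0.4777, -0.2, 0.0709]
eef_rot: [-89.9, 0.3, 175.7]
ft_force: [-0.7, -0.4, -4.2]
grip_width: 0.0175
time_s: 4.4
eef_pos: [0.4809, -0.2014, 0.1669]
eef_rot: [-89.7, 1.0, 175.7]
ft_force: [1.3, -1.0, -2.3]
grip_width: 0.0173
[293.5, 331.5, 9.1, 11.0] 0.6 [ 48.  92. 188.]
[243.7, 81.0, 53.6, 280.1] 0.57 [181. 175. 168.]
t 4.5 pos [ 0.4776 -0.2     0.1621] rot [-89.9   0.4 175.7] shift [0.0009 0.0021 0.0004] turn 0.1 F [-0.1  0.6 -3.7] w 0.0174
```

View pics/w3.png

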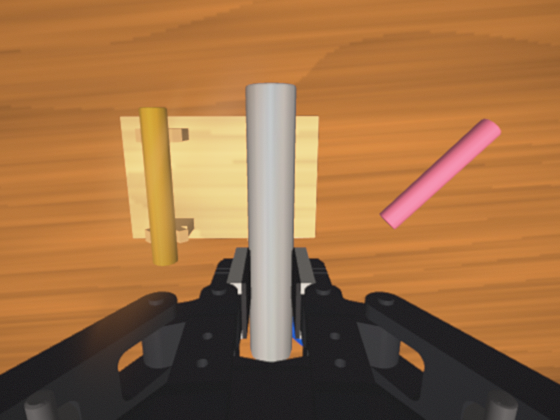

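The bar is held and the wrist bears about 3.7 N. A width of 17.4 mm is a little small, so I'll check the bar's height and tilt in the grip by depth, and find the jig better from the top camera.

```bash
python3 - <<'E'
from h import *
c=cam('wrist'); o=ctrl.get_obs(); M=R.from_euler('xyz',o['eef_rot'],degrees=True).as_matrix()
v,u=np.mgrid[0:420,0:560]; P=(pts(c,u,v)-o['eef_pos'])@M
m=(c['depth']>0)&(u>245)&(u<297)&(v>84)&(v<358)
for lo in range(90,360,30):
    k=m&(v>=lo)&(v<lo+6); y=P[k]; i=y[:,1].argsort()[:8]; print(lo,y[i].mean(0).round(4))
t=cam('top'); I=t['image']
# model fit of jig: blue block outline
hsv=cv2.cvtColor(I,cv2.COLOR_RGB2HSV); box=(u>120)&(u<260)&(v>200)&(v<285)
blk=box&(I.max(2)<100)&(hsv[...,1]<110)
r=nets.cut_out('jig','top')[0]['region']
def fit(m,z):
    p=pts(t,u[m],v[m],z)[:,:2].astype(np.float32)*1000; rr=cv2.minAreaRect(p); print(np.array(rr[0]).round(1),np.array(rr[1]).round(1),round(rr[2],2))
    return rr
er=cv2.morphologyEx((r&box).astype(np.uint8),cv2.MORPH_OPEN,np.ones((3,3)))>0
fit(er,.012)
br=box&(I.min(2)>110)&(hsv[...,1]<60)
n,l,s,ce=cv2.connectedComponentsWithStats(br.astype(np.uint8))
for i in range(1,n):
    if s[i,4]>4:
        mm=l==i; zz=pts(t,u[mm],v[mm])[:,2]; z=np.median(zz); q=pts(t,[ce[i][0]],[ce[i][1]],z)[0]; print(s[i],ce[i].round(1),q.round(4)); 
        if s[i,4]>100: fit(mm,z)
E
```

```text
90 [-0.0759 -0.0146  0.0008]
120 [-0.0652 -0.0149  0.001 ]
150 [-0.0542 -0.0148  0.0009]
180 [-0.0423 -0.0147  0.0005]
210 [-0.0307 -0.0148  0.0009]
240 [-0.018  -0.0149  0.0008]
270 [-0.0123 -0.0317  0.0012]
300 [-0.0046 -0.0382  0.0056]
330 [ 0.0067 -0.0389  0.0012]
[490.8 234.3] [267.  88.] 75.74
[143 215   5   5  22] [144.7 217. ] [0.5529 0.3407 0.0151]
[154 220  87  41 980] [186.3 241.9] [0.4911 0.2344 0.0426]
[485.5 204.9] [195.3  68. ] 75.52
[132 226   2   3   5] [132.6 227.2] [0.5215 0.3562 0.0511]
[143 228   9   9  43] [147.3 231.6] [0.512  0.3223 0.0508]
[133 242   5   6  25] [135.  244.4] [0.4875 0.3579 0.0162]
[241 242   5   6  24] [242.9 244.3] [0.4913 0.1082 0.017 ]
[232 270   5   6  24] [234.1 272.7] [0.4256 0.1261 0.0168]
```

Bar sits as planned: level, axis 4.8 mm above TCP, middle about 18 mm ahead in tool −x. The jig's origin is near (0.4905,0.2363) with yaw about 75.2. Moving over.

```bash
python3 -m jog '[[0.0033,0,-0.035,-7,0.1],[0.0066,0,-0.07,-14,0.1],[0.0099,0,-0.105,-21,0.1],[0.0132,0,-0.14,-28,0.1],[0.0165,0,-0.175,-35,0.1]]'
python3 -c "
from h import *
todo([.4706,.1609,.14],-104.8)"
```

```text
time_s: 5.07
eef_pos: [0.4712, -0.022, 0.158]
eef_rot: [-90.0, -0.1, -149.0]
ft_force: [0.3, 0.1, -3.0]
grip_width: 0.0174
t 5.07 pos [ 0.4712 -0.022   0.158 ] rot [-9.00e+01 -1.00e-01 -1.49e+02] shift [-0.0938  0.018  -0.157 ] turn -44.2 F [ 0.3  0.1 -3. ] w 0.0174
```

```bash
python3 -m jog '[[-0.019,0.003,-0.031,-7,0.1],[-0.038,0.006,-0.063,-14,0.1],[-0.057,0.01,-0.094,-21,0.1],[-0.076,0.014,-0.126,-28,0.1],[-0.094,0.018,-0.157,-35,0.1]]'
python3 -m jog '[[0,0,0,-5,0.1],[0,0,0,-9,0.1],[0,0,0,-9,0.1],[0,0,0,-9,0.1]]'
python3 - <<'E'
from h import *
todo([.4706,.1609,.14],-104.8)
c=cam('wrist'); save(c,'w4')
E
```

```text
time_s: 5.48
eef_pos: [0.4697, 0.1625, 0.1384]
eef_rot: [-90.2, -0.2, -113.6]
ft_force: [0.1, 0.1, -3.5]
grip_width: 0.017
time_s: 5.82
eef_pos: [0.469, 0.1618, 0.1371]
eef_rot: [-90.4, -0.2, -104.8]
ft_force: [-1.0, -1.0, -2.8]
grip_width: 0.0174
t 5.82 pos [0.469  0.1618 0.1371] rot [ -90.4   -0.2 -104.8] shift [ 0.0004 -0.0029  0.0017] turn 0.0 F [-1.  -1.  -2.8] w 0.0174
```

View pics/w4.png

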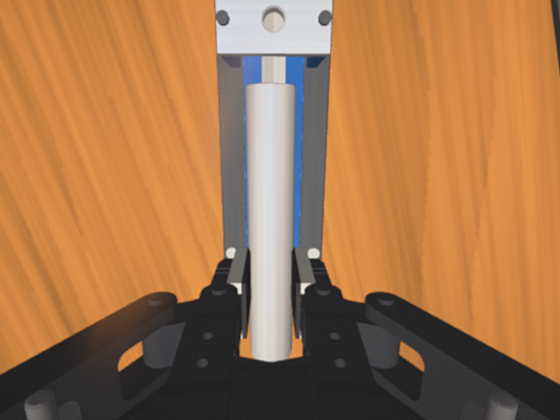

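Wrist view: the bar (271, 85–358) is lined up with the groove. Visible features are the plate hole (274,19), plate screws (223,18) and (325,18), plate edge at row 53, groove strip at about (274,70), and base screws (231,253) and (313,253). Working out the offsets in the tool frame.

```bash
python3 - <<'E'
from h import *
c=cam('wrist'); o=ctrl.get_obs(); M=R.from_euler('xyz',o['eef_rot'],degrees=True).as_matrix()
f=lambda u,v,z:((pts(c,[u],[v],z)[0]-o['eef_pos'])@M*1000).round(1)
g=c['image'].astype(int)
for v in (60,66,72,78):
    r=g[v,240:310]; s=np.where((r[:,0]>130))[0]+240; print('groove row',v,s.min(),s.max(),f((s.min()+s.max())/2,v,.038))
for v in (100,160,220):
    r=g[v]; d=np.where((r[:,0]-r[:,2])<60)[0]; d=d[(d>150)&(d<400)]; print('base',v,d.min(),d.max(),f(d.min(),v,.012),f(d.max(),v,.012))
for n,a in dict(hole=(274,19,.071),s1=(223,18,.075),s2=(325,18,.075),edge=(274,53,.071),b1=(231,253,.015),b2=(313,253,.015)).items(): print(n,f(*a))
m=(slice(86,89),slice(240,305)); print('bar end',f(271,85,o['eef_pos'][2]+.0148))
d=c['depth']; print('z plate',pts(c,[260],[30])[0].round(4),'base',pts(c,[235],[180])[0].round(4)); todo([.4706,.1609,.14],-104.8)
E
```

```text
groove row 60 261 284 [-101.8   99.4    1.3]
groove row 66 261 284 [-98.1  99.4   1.3]
groove row 72 261 284 [-94.4  99.5   1.3]
groove row 78 261 284 [-90.6  99.5   1.3]
base 100 218 327 [-77.9 125.7 -39.7] [-77.8 125.3  42.5]
base 160 220 324 [-32.7 125.9 -39.9] [-32.7 125.4  42.1]
base 220 223 322 [ 16.9 126.  -39.4] [ 16.7 125.6  42.5]
hole [-117.8   66.4    2. ]
s1 [-117.3   62.5  -25.8]
s2 [-117.2   62.2   29.6]
edge [-100.4   66.4    2. ]
b1 [ 45.  123.1 -33.3]
b2 [ 44.8 122.7  35.6]
bar end [-76.1 -15.    0.3]
z plate [0.4921 0.2717 0.0699] base [0.4453 0.1847 0.0117]
t 5.92 pos [0.4695 0.1616 0.1378] rot [ -90.3   -0.2 -104.8] shift [ 0.0004 -0.0022  0.0013] turn 0.0 F [ 0.1  0.1 -4.5] w 0.0175
```

Groove lies 1.0 mm to tool +z of the bar, and yaw matches. The bar's lead end is at jig x about −3 mm, clear of the plate. Lowering.

```bash
python3 -m jog '[[0,0.02,0.001,0,0.1],[0,0.04,0.001,0,0.1],[0,0.06,0.001,0,0.1],[0,0.08,0.001,0,0.1],[0,0.087,0.001,0,0.1]]'
python3 -m jog '[[0,0.001,0,0,0.1],[0,0.002,0,0,0.1],[0,0.003,0,0,0.1],[0,0.004,0,0,0.1],[0,0.004,0,0,0.1]]'
python3 -c "
from h import *
todo([.4706,.1609,.0422],-104.8)"
```

```text
time_s: 6.33
eef_pos: [0.4687, 0.1598, 0.0485]
eef_rot: [-90.5, -0.4, -104.9]
ft_force: [-0.5, 0.4, -3.0]
grip_width: 0.0174
time_s: 6.75
eef_pos: [0.4692, 0.16, 0.0452]
eef_rot: [-90.4, -0.3, -104.9]
ft_force: [0.3, -0.3, -3.3]
grip_width: 0.0175
t 6.75 pos [0.4692 0.16   0.0452] rot [ -90.4   -0.3 -104.9] shift [-0.0012  0.003   0.0011] turn -0.1 F [ 0.3 -0.3 -3.3] w 0.0175
```

```bash
python3 -m jog '[[0,0.0005,0.001,0,0.1],[0,0.001,0.001,0,0.1],[0,0.0015,0.001,0,0.1],[0,0.002,0.001,0,0.1],[0,0.002,0.001,0,0.1]]'
python3 -m jog '[[0,0.0005,0,0,0.1],[0,0.001,0,0,0.1],[0,0.001,0,0,0.1]]'
python3 -c "
from h import *
todo([.4705,.1613,.0422],-104.8)"
```

```text
time_s: 7.17
eef_pos: [0.4706, 0.1598, 0.0444]
eef_rot: [-90.3, -0.3, -104.9]
ft_force: [-2.0, -2.3, 6.2]
grip_width: 0.0178
time_s: 7.42
eef_pos: [0.4706, 0.1599, 0.0444]
eef_rot: [-90.3, -0.3, -104.9]
ft_force: [-2.7, -1.4, 8.5]
grip_width: 0.0175
t 7.42 pos [0.4706 0.1599 0.0444] rot [ -90.3   -0.3 -104.9] shift [-0.0014  0.0022 -0.0005] turn -0.1 F [-2.7 -1.4  8.5] w 0.0175
```

Contact came at TCP z=44.4 mm, about 1–2 mm early, which is within the calibration error. I'll let the bar settle by opening slightly and then check the seat.

```bash
python3 -m jog '[[0,0,0,0,0.35],[0,0,0,0,0.4],[0,0,0,0,0.4],[0,0,0,0,0.4]]'
python3 - <<'E'
from h import *
c=cam('wrist'); save(c,'w5'); o=ctrl.get_obs(); M=R.from_euler('xyz',o['eef_rot'],degrees=True).as_matrix()
v,u=np.mgrid[0:420,0:560]; W=pts(c,u,v); P=(W-o['eef_pos'])@M
for lo in range(90,270,30):
    k=(c['depth']>0)&(u>240)&(u<305)&(v>=lo)&(v<lo+6); i=P[k][:,1].argsort()[:8]; print(lo,P[k][i].mean(0).round(4),'worldz',W[k][i][:,2].mean().round(4))
for uu in (235,310):print('block top?',W[100:240:35,uu].round(4).tolist())
todo([.4705,.1613,.0422],-104.8)
E
```

```text
time_s: 7.75
eef_pos: [0.4709, 0.16, 0.0443]
eef_rot: [-90.3, -0.3, -104.9]
ft_force: [-0.7, -0.1, -0.2]
grip_width: 0.0344
90 [-0.0734 -0.0137 -0.0009] worldz 0.0576
120 [-0.0638 -0.0136 -0.0021] worldz 0.0575
150 [-0.0525 -0.0137 -0.0016] worldz 0.0577
180 [-0.041  -0.0137 -0.002 ] worldz 0.0577
210 [-0.0285 -0.0134 -0.0016] worldz 0.0575
240 [-0.0162 -0.0132 -0.001 ] worldz 0.0574
block top? [[0.4756, 0.2333, 0.0401], [0.4715, 0.2198, 0.0394], [0.4674, 0.2055, 0.0402], [0.4629, 0.1904, 0.0402]]
block top? [[0.5054, 0.2253, 0.0403], [0.5022, 0.2116, 0.0401], [0.4989, 0.197, 0.0393], [0.4953, 0.1816, 0.0394]]
t 7.8 pos [0.4708 0.16   0.0442] rot [ -90.3   -0.3 -104.9] shift [-0.0012  0.002  -0.0006] turn -0.1 F [-0.1 -0.3  0.7] w 0.0341
```

View pics/w5.png

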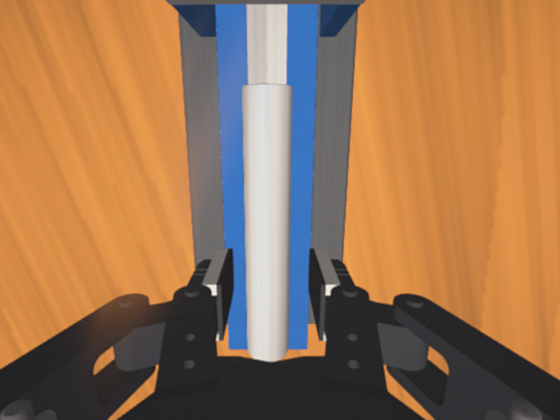

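The bar is seated: top at 57.5 mm, level, and in line with the groove at (267, 85–358). It lies 1.6 mm to tool −z, so I'll re-centre, lower 1 mm and regrip.

```bash
python3 -m jog '[[0,0.0005,-0.0008,0,0.4],[0,0.0012,-0.0016,0,0.4],[0,0.0012,-0.0016,0,0.35],[0,0.0012,-0.0016,0,0.3]]'
python3 -m jog '[[0,0,0,0,0.25],[0,0,0,0,0.1],[0,0,0,0,0.1],[0,0,0,0,0.1],[0,0,0,0,0.1]]' 40
python3 -c "
from h import *
todo([.4705,.1613,.0430],-104.8)"
```

```text
time_s: 8.13
eef_pos: [0.4691, 0.1604, 0.0429]
eef_rot: [-90.3, -0.3, -104.9]
ft_force: [-1.0, 0.8, 0.4]
grip_width: 0.0253
time_s: 8.55
eef_pos: [0.4693, 0.1603, 0.0431]
eef_rot: [-90.3, -0.3, -104.9]
ft_force: [-0.1, -1.2, 1.9]
grip_width: 0.0183
t 8.55 pos [0.4693 0.1603 0.0431] rot [ -90.3   -0.3 -104.9] shift [-0.0012  0.0001  0.0009] turn -0.1 F [-0.1 -1.2  1.9] w 0.0183
```

Gripped. Sliding about 55 mm in two calls.

```bash
python3 -m jog '[[-0.005,0,0,0,0.1],[-0.010,0,0,0,0.1],[-0.015,0,0,0,0.1],[-0.020,0,0,0,0.1],[-0.025,0,0,0,0.1]]'
python3 -m jog '[[-0.005,0,0,0,0.1],[-0.010,0,0,0,0.1],[-0.015,0,0,0,0.1],[-0.020,0,0,0,0.1],[-0.024,0,0,0,0.1]]'
python3 - <<'E'
from h import *
c=cam('top'); save(c,'top2'); cv2.imwrite('pics/top2c.png',cv2.resize(c['image'][195:290,110:270,::-1],(800,475),interpolation=cv2.INTER_CUBIC))
todo([.4705,.1613,.0430],-104.8)
E
```

```text
time_s: 8.97
eef_pos: [0.4741, 0.1782, 0.043]
eef_rot: [-90.4, -1.0, -105.1]
ft_force: [-2.4, -9.4, 9.6]
grip_width: 0.0183
time_s: 9.38
eef_pos: [0.4779, 0.1928, 0.043]
eef_rot: [-90.6, -1.9, -105.3]
ft_force: [-3.9, -13.9, 16.8]
grip_width: 0.0183
t 9.43 pos [0.4784 0.1942 0.043 ] rot [ -90.6   -1.8 -105.3] shift [0.0338 0.0011 0.0011] turn -0.5 F [ -2.4 -10.   12.1] w 0.0182
```

Resistance rose to about 14 N and the tool tilted 1.8°. That tilt drives the bar down into the groove, so I'm stopping. I'll release, check the bar, and push it from behind with shut fingers, which cannot wedge it down.

```bash
python3 -m jog '[[0,0,0,0,0.3],[0,0,0,0,0.5],[0,0,0,0,0.6],[0,0,0,0,0.6],[0,0,0,0,0.6]]'
python3 -m jog '[[0,-0.01,0,0,0.6],[0,-0.03,0,0,0.6],[0,-0.06,0,0,0.6],[0,-0.06,0,0,0.6],[0,-0.06,0,0,0.6]]'
python3 - <<'E'
from h import *
todo([.4705,.1613,.0430],-104.8)
c=cam('wrist'); save(c,'w6'); o=ctrl.get_obs(); M=R.from_euler('xyz',o['eef_rot'],degrees=True).as_matrix()
for k in nets.cut_out('bar','wrist')[:2]: print(k['box'],k['confidence'])
for m in ['bar','bar_end_a','bar_end_b']:
    for k in nets.mark_of(m,'wrist')[:2]:
        print(m,k['xy'],round(k['confidence'],2),((pts(c,[k['xy'][0]],[k['xy'][1]],.05)[0]-o['eef_pos'])@M).round(4))
E
```

```text
time_s: 9.85
eef_pos: [0.4783, 0.1952, 0.0429]
eef_rot: [-90.6, -1.7, -105.2]
ft_force: [-0.0, 0.0, -0.1]
grip_width: 0.0515
time_s: 10.27
eef_pos: [0.4807, 0.1978, 0.1049]
eef_rot: [-90.4, -1.5, -105.2]
ft_force: [-0.9, 0.2, -1.2]
grip_width: 0.0514
t 10.27 pos [0.4807 0.1978 0.1049] rot [ -90.4   -1.5 -105.2] shift [0.0363 0.0629 0.0002] turn -0.4 F [-0.9  0.2 -1.2] w 0.0514
[249.0, 120.5, 39.6, 175.5] 0.7
bar [269.0, 202.8] 0.91 [-0.0168  0.0532  0.0001]
bar_end_a [268.3, 289.7] 0.92 [ 0.0417  0.0549 -0.0004]
bar_end_b [268.3, 289.7] 0.92 [ 0.0417  0.0549 -0.0004]
```

View pics/w6.png

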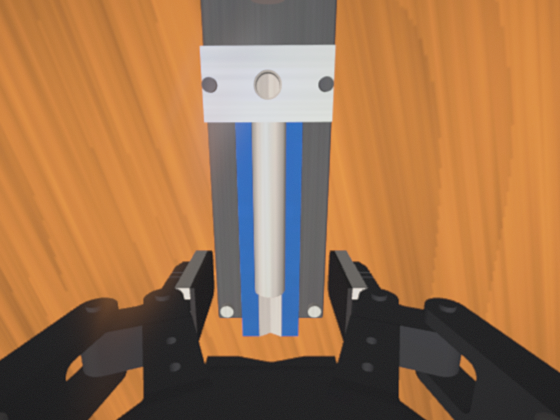

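The bar lies in the groove with its front under the plate. The rear end is at (268,295), about 43 mm behind the TCP in tool +x. Moving behind it with shut fingers.

```bash
python3 -m jog '[[0.02,0,0,0,0.3],[0.04,0,0,0,0],[0.067,0,0,0,0],[0.067,0,0,0,0],[0.067,0,0,0,0]]'
python3 -m jog '[[0,0.015,0,0,0],[0,0.03,0,0,0],[0,0.045,0,0,0],[0,0.056,0,0,0],[0,0.056,0,0,0]]'
python3 - <<'E'
from h import *
todo([.4705,.1613,.0450],-104.8)
c=cam('wrist'); save(c,'w7'); o=ctrl.get_obs(); M=R.from_euler('xyz',o['eef_rot'],degrees=True).as_matrix()
for k in nets.mark_of('bar_end_b','wrist')[:2]:
        print(k['xy'],round(k['confidence'],2),((pts(c,[k['xy'][0]],[k['xy'][1]],.047)[0]-o['eef_pos'])@M).round(4))
E
```

```text
time_s: 10.93
eef_pos: [0.4605, 0.13, 0.1035]
eef_rot: [-90.8, -1.9, -105.4]
ft_force: [-0.2, 0.8, -0.1]
grip_width: 0.0002
time_s: 11.35
eef_pos: [0.458, 0.1292, 0.0454]
eef_rot: [-91.0, -2.0, -105.3]
ft_force: [0.0, -0.9, 0.4]
grip_width: -0.0
t 11.35 pos [0.458  0.1292 0.0454] rot [ -91.    -2.  -105.3] shift [-0.0342 -0.0008  0.0036] turn -0.5 F [ 0.  -0.9  0.4] w -0.0
[274.1, 213.8] 0.83 [-0.0249 -0.0014  0.0013]
```

View pics/w7.png

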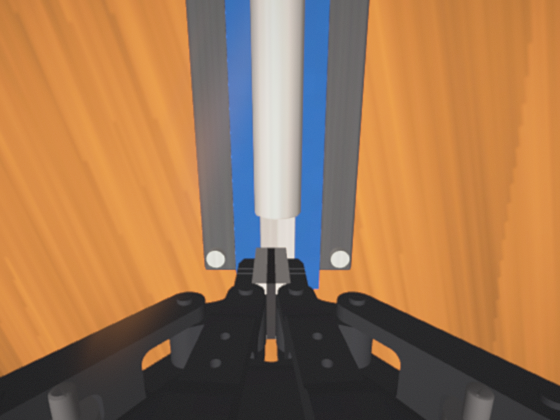

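The shut fingers (271,265) stand 14 mm behind the bar's rear end (277,215), and 1.3 mm off to one side. Correcting that and starting the push; the pad should be 35–55 mm on.

```bash
python3 -m jog '[[-0.003,0.0005,0.001,-0.4,0],[-0.006,0.001,0.0013,-0.4,0],[-0.010,0.001,0.0013,-0.4,0],[-0.013,0.001,0.0013,-0.4,0],[-0.016,0.0007,0.0013,-0.4,0]]'
python3 -m jog '[[-0.0025,-0.0001,0,0,0],[-0.005,-0.0002,0,0,0],[-0.0075,-0.0003,0,0,0],[-0.010,-0.0004,0,0,0],[-0.0125,-0.0005,0,0,0]]'
python3 -c "
from h import *
todo([.4705,.1613,.0440],-104.8)"
```

```text
time_s: 11.87
eef_pos: [0.4648, 0.1441, 0.0462]
eef_rot: [-90.8, -2.0, -104.9]
ft_force: [0.2, -3.4, 0.6]
grip_width: -0.0
time_s: 12.28
eef_pos: [0.4679, 0.156, 0.0463]
eef_rot: [-90.8, -2.0, -104.9]
ft_force: [0.2, -2.8, 0.3]
grip_width: 0.0001
t 12.28 pos [0.4679 0.156  0.0463] rot [ -90.8   -2.  -104.9] shift [-0.0058  0.002   0.0012] turn -0.1 F [ 0.2 -2.8  0.3] w 0.0001
```

```bash
python3 -m jog '[[-0.0025,-0.0001,0,0,0],[-0.005,0.0002,0,0,0],[-0.0075,0.0003,0,0,0],[-0.010,0.0004,0,0,0],[-0.0125,0.0004,0,0,0]]'
python3 -m jog '[[-0.001,0,0,0,0],[-0.002,0,0,0,0],[-0.003,0,0,0,0],[-0.004,0,0,0,0],[-0.005,0,0,0,0]]'
python3 -m jog '[[-0.001,0,0,0,0],[-0.002,0,0,0,0],[-0.003,0,0,0,0],[-0.004,0,0,0,0],[-0.005,0,0,0,0]]'
```

```text
time_s: 12.7
eef_pos: [0.4703, 0.1653, 0.0456]
eef_rot: [-90.9, -2.3, -105.0]
ft_force: [-2.0, -7.0, 6.3]
grip_width: -0.0003
time_s: 13.12
eef_pos: [0.4709, 0.1679, 0.0456]
eef_rot: [-91.0, -2.6, -105.1]
ft_force: [-2.0, -7.9, 6.6]
grip_width: 0.0001
time_s: 13.53
eef_pos: [0.4715, 0.1706, 0.0456]
eef_rot: [-91.0, -2.9, -105.2]
ft_force: [-1.2, -6.8, 7.7]
grip_width: -0.0
```

The upward 7 N comes from the tilt again: −x now also runs slightly downwards and rubs on the bar's face. I'll compensate with an upward share and go on slowly.

```bash
python3 -m jog '[[0,-0.0005,0,0,0],[0,-0.001,0,0,0],[0,-0.0012,0,0,0],[0,-0.0012,0,0,0]]'
python3 -m jog '[[-0.001,-0.0001,0,0,0],[-0.002,-0.0002,0,0,0],[-0.003,-0.0002,0,0,0],[-0.004,-0.0003,0,0,0],[-0.005,-0.0003,0,0,0]]'
python3 -c "
from h import *
todo([.4705,.1613,.0440],-104.8)"
```

```text
time_s: 13.87
eef_pos: [0.4716, 0.1718, 0.0466]
eef_rot: [-91.0, -2.8, -105.1]
ft_force: [0.2, -2.0, -1.1]
grip_width: 0.0004
time_s: 14.28
eef_pos: [0.4729, 0.1769, 0.0466]
eef_rot: [-91.0, -2.7, -105.1]
ft_force: [-0.8, -2.1, -1.4]
grip_width: -0.0003
t 14.28 pos [0.4729 0.1769 0.0466] rot [ -91.    -2.7 -105.1] shift [0.0155 0.0033 0.0018] turn -0.3 F [-0.8 -2.1 -1.4] w -0.0003
```

```bash
python3 -m jog '[[-0.001,-0.0001,0,0,0],[-0.002,-0.0001,0,0,0],[-0.003,-0.0002,0,0,0],[-0.004,-0.0002,0,0,0],[-0.005,-0.0002,0,0,0]]'
```

```text
time_s: 14.7
eef_pos: [0.4742, 0.1817, 0.0466]
eef_rot: [-91.0, -2.8, -105.1]
ft_force: [0.1, -1.9, -0.3]
grip_width: 0.0001
```

```bash
python3 -m jog '[[-0.001,-0.0001,0,0,0],[-0.002,-0.0001,0,0,0],[-0.003,-0.0002,0,0,0],[-0.004,-0.0002,0,0,0]]'
```

```text
time_s: 15.03
eef_pos: [0.4753, 0.1857, 0.0466]
eef_rot: [-91.0, -2.8, -105.1]
ft_force: [-0.6, -2.5, 0.3]
grip_width: 0.0005
```

```bash
python3 -m jog '[[-0.001,-0.0001,0,0,0],[-0.002,-0.0001,0,0,0],[-0.003,-0.0002,0,0,0],[-0.004,-0.0002,0,0,0]]'
```

```text
time_s: 15.37
eef_pos: [0.4764, 0.1897, 0.0466]
eef_rot: [-91.0, -2.8, -105.1]
ft_force: [-0.6, -2.1, -0.8]
grip_width: 0.0
```

```bash
python3 -m jog '[[-0.001,-0.0001,0,0,0],[-0.002,-0.0001,0,0,0],[-0.003,-0.0002,0,0,0]]'
```

```text
time_s: 15.62
eef_pos: [0.4768, 0.1914, 0.0466]
eef_rot: [-91.1, -2.9, -105.1]
ft_force: [-0.4, -4.9, 1.2]
grip_width: 0.0003
```

The bar slowed and the force rose: contact with the pad. Pressing a little further.

```bash
python3 -m jog '[[-0.001,-0.0001,0,0,0],[-0.002,-0.0002,0,0,0],[-0.003,-0.0003,0,0,0],[-0.0035,-0.0003,0,0,0]]'
```

```text
time_s: 15.95
eef_pos: [0.4769, 0.1918, 0.0466]
eef_rot: [-91.1, -3.2, -105.2]
ft_force: [-2.0, -6.7, 3.2]
grip_width: 0.0003
```

```bash
python3 -m jog '[[-0.001,-0.0002,0,0,0],[-0.002,-0.0003,0,0,0],[-0.003,-0.0004,0,0,0],[-0.004,-0.0005,0,0,0],[-0.004,-0.0005,0,0,0]]'
```

```text
time_s: 16.37
eef_pos: [0.4769, 0.192, 0.0466]
eef_rot: [-91.2, -3.6, -105.3]
ft_force: [-0.9, -8.4, 3.1]
grip_width: 0.0004
```

```bash
python3 -m jog '[[-0.004,-0.0004,0,0,0],[-0.005,-0.0006,0,0,0],[-0.006,-0.0007,0,0,0],[-0.006,-0.0007,0,0,0],[-0.006,-0.0007,0,0,0]]'
```

```text
time_s: 16.78
eef_pos: [0.477, 0.1922, 0.0467]
eef_rot: [-91.4, -4.3, -105.5]
ft_force: [-3.2, -10.3, 5.0]
grip_width: 0.0003
```

```bash
python3 -m jog '[[-0.006,-0.0007,0,0,0],[-0.006,-0.0007,0,0,0],[-0.006,-0.0008,0,0,0],[-0.006,-0.0008,0,0,0],[-0.006,-0.0008,0,0,0]]'
```

```text
time_s: 17.2
eef_pos: [0.4769, 0.1922, 0.0468]
eef_rot: [-91.5, -4.9, -105.6]
ft_force: [-1.9, -10.7, 5.1]
grip_width: 0.0001
```

```bash
python3 -m jog '[[-0.006,-0.0015,0,0,0],[-0.007,-0.002,0,0,0],[-0.008,-0.0025,0,0,0],[-0.008,-0.0025,0,0,0],[-0.008,-0.0025,0,0,0]]'
python3 -m jog '[[-0.007,-0.0015,0,0,0],[-0.007,-0.0015,0,0,0],[-0.007,-0.0015,0,0,0],[-0.007,-0.0015,0,0,0],[-0.007,-0.0015,0,0,0]]'
```

```text
time_s: 17.62
eef_pos: [0.4766, 0.194, 0.0475]
eef_rot: [-91.7, -5.6, -105.8]
ft_force: [-3.6, -11.4, -0.4]
grip_width: -0.0002
time_s: 18.03
eef_pos: [0.4765, 0.1939, 0.0476]
eef_rot: [-91.9, -6.4, -105.9]
ft_force: [-2.4, -12.4, 1.9]
grip_width: -0.0001
```

About 12 N was held for 0.8 s, with some 10 N on the pad. Now backing off slowly.

```bash
python3 -m jog '[[-0.0065,-0.001,0,0,0],[-0.006,-0.001,0,0,0],[-0.0055,-0.0008,0,0,0],[-0.005,-0.0007,0,0,0],[-0.0045,-0.0006,0,0,0]]'
python3 -m jog '[[-0.004,-0.0006,0,0,0],[-0.0035,-0.0005,0,0,0],[-0.003,-0.0005,0,0,0],[-0.0025,-0.0004,0,0,0],[-0.002,-0.0003,0,0,0]]'
python3 -m jog '[[-0.0015,-0.0002,0,0,0],[-0.001,-0.0001,0,0,0],[-0.0005,0,0,0,0],[0,0,0,0,0],[0,0,0,0,0]]'
python3 -m jog '[[0.0003,0,0,0,0],[0.0006,0,0,0,0],[0.0009,0,0,0,0],[0.0012,0,0,0,0],[0.0015,0,0,0,0]]'
```

```text
time_s: 18.45
eef_pos: [0.4766, 0.1936, 0.0476]
eef_rot: [-92.0, -6.8, -106.0]
ft_force: [-2.4, -9.4, 2.1]
grip_width: 0.0002
time_s: 18.87
eef_pos: [0.4767, 0.1931, 0.0475]
eef_rot: [-92.0, -7.1, -106.1]
ft_force: [-0.9, -6.6, 1.0]
grip_width: -0.0
time_s: 19.28
eef_pos: [0.4767, 0.1926, 0.0475]
eef_rot: [-92.0, -7.1, -106.1]
ft_force: [-0.7, -4.9, 0.1]
grip_width: -0.0001
time_s: 19.7
eef_pos: [0.4763, 0.1918, 0.0476]
eef_rot: [-92.0, -7.1, -106.1]
ft_force: [-0.7, -2.9, -0.8]
grip_width: 0.0001
```

```bash
python3 -m jog '[[0.0003,0,0,0,0],[0.0006,0.0001,0,0,0],[0.0009,0.0001,0,0,0],[0.0012,0.0001,0,0,0],[0.0015,0.0002,0,0,0]]'
python3 -m jog '[[0.0003,0,0,0,0],[0.0006,0.0001,0,0,0],[0.0009,0.0001,0,0,0],[0.0012,0.0001,0,0,0],[0.0015,0.0002,0,0,0]]'
python3 -m jog '[[0.0005,0,0,0,0],[0.001,0.0001,0,0,0],[0.002,0.0002,0,0,0],[0.003,0.0003,0,0,0],[0.004,0.0004,0,0,0]]'
```

```text
time_s: 20.12
eef_pos: [0.4762, 0.1913, 0.0477]
eef_rot: [-92.0, -7.0, -106.1]
ft_force: [0.2, -1.9, -0.2]
grip_width: -0.0002
time_s: 20.53
eef_pos: [0.4761, 0.1908, 0.0479]
eef_rot: [-92.0, -6.9, -106.0]
ft_force: [0.7, 0.0, -0.2]
grip_width: -0.0003
time_s: 20.95
eef_pos: [0.475, 0.187, 0.048]
eef_rot: [-92.0, -6.8, -106.0]
ft_force: [-0.2, -0.6, -0.3]
grip_width: -0.0001
```

Clear. Backing off, lifting, and looking.

```bash
python3 -m jog '[[0.01,0,0,0,0],[0.02,0,0,0,0],[0.03,-0.01,0,0,0],[0.03,-0.03,0,0,0],[0.03,-0.06,0,0,0]]'
python3 -m jog '[[0.02,-0.03,0,0,0],[0.04,-0.05,0,0,0],[0.06,-0.07,0,0,0],[0.08,-0.09,0,0,0],[0.10,-0.1,0,0,0]]'
python3 - <<'E'
from h import *
todo([.4705,.1613,.0440],-104.8)
c=cam('top'); save(c,'top3'); s=cam('side'); save(s,'side3')
a=cv2.resize(c['image'][200:280,120:260],(700,400),interpolation=cv2.INTER_CUBIC)[:,:400]
b=cv2.resize(s['image'][270:360,180:280],(400,360),interpolation=cv2.INTER_CUBIC)
x=np.zeros((600,800,3),np.uint8); x[:400,:400]=a; x[:360,400:]=b
x[400:600,:267]=cv2.resize(c['image'],(267,200)); x[400:600,300:567]=cv2.resize(s['image'],(267,200))
cv2.imwrite('pics/fin.png',x[...,::-1])
for n in ('top','side'):
  C=c if n=='top' else s
  for k in nets.mark_of('bar_end_b',n)[:3]+nets.mark_of('bar',n)[:3]: print(n,np.round(k['xy'],1),round(k['confidence'],2),pts(C,[k['xy'][0]],[k['xy'][1]],.05)[0].round(3))
E
```

```text
time_s: 21.37
eef_pos: [0.4686, 0.1614, 0.1107]
eef_rot: [-92.2, -7.1, -106.2]
ft_force: [0.4, 0.6, -0.8]
grip_width: -0.0003
time_s: 21.78
eef_pos: [0.4484, 0.0754, 0.2254]
eef_rot: [-92.0, -7.1, -106.3]
ft_force: [0.0, 0.2, -0.2]
grip_width: 0.0001
t 21.78 pos [0.4484 0.0754 0.2254] rot [ -92.    -7.1 -106.3] shift [-0.1102  0.1692  0.0031] turn -1.5 F [ 0.   0.2 -0.2] w 0.0001
top [149. 232.] 0.84 [0.511 0.319 0.05 ]
top [201.5 247. ] 0.79 [0.479 0.198 0.05 ]
top [403.6 331.5] 0.78 [ 0.3  -0.25  0.05]
top [439.6 248.4] 0.88 [ 0.484 -0.338  0.05 ]
top [385.8 311.4] 0.8 [ 0.343 -0.212  0.05 ]
top [148.8 231.5] 0.21 [0.512 0.319 0.05 ]
side [391.  210.1] 0.88 [ 0.372 -0.114  0.05 ]
side [210.1 323.1] 0.85 [0.509 0.314 0.05 ]
side [436.9 202.4] 0.85 [ 0.298 -0.191  0.05 ]
side [240.9 308.9] 0.96 [0.485 0.266 0.05 ]
side [416.6 206.3] 0.8 [ 0.331 -0.155  0.05 ]
side [379.4 163.7] 0.72 [ 0.462 -0.285  0.05 ]
```

View pics/fin.png

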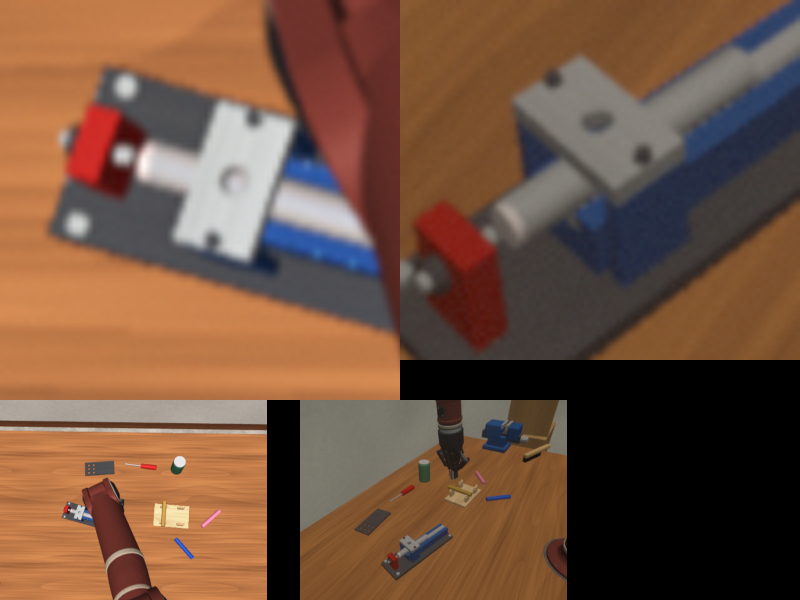

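In both views the bar emerges from under the plate and meets the white pad with no visible gap: crop (140,160) from the top and (505,225) from the side. The brass bar and the other things are in place, and the arm is clear. Handing in.

```bash
python3 -c "
from cell import ctrl
print(ctrl.sign_off())"
```

```text
the job is handed in; nothing more can be done
None
```

The steel bar is lying in the jig's groove with its end against the white stop pad. I handed the job in at about 21.8 s of the 58 s allowed.

- **Laying:** I lifted the grey bar out of the rack and laid it in the open part of the groove. Depth readings showed it seated and level, with its top at about 57.5 mm.
- **Sliding, the part that went wrong:** my first try, with the bar held in the grip, began to wedge it down. The wrist read about 14 N along the groove and 17 N upwards. I let go and pushed the bar from behind with shut fingers instead. That also rubbed at first, at about 8 N, and then ran at about 2 N.
- **Pressing:** the force rose where the bar met the pad. I pressed up to about 12 N at the wrist and held it there for about 0.8 s. I then backed off slowly, and the force faded to zero over about 3 mm.
- **Last checks:** the top and side pictures show no gap between the bar's end and the pad. The brass bar and the other things look unmoved, and the arm is clear and touching nothing. I judged contact with the pad from the pictures and how the force faded, not from a direct measurement.
- **Uncorrected:** the tool ended tilted about 7° from pushing, which did not affect the bar.

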